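Take the muddler off its safety hook

ROBOT

A 6-joint arm with a two-finger parallel gripper is mounted at the origin on a cart in front of the work surface, level with it; the furniture and walls round the work are solid. World frame = base frame: x ahead of the robot, y to its left, z up, the work surface at z = 0. Lengths are in mm, angles in rad, forces in N, time in s.
With the tool pointing down it reaches from about 275 to 750 mm from the base axis. Payload 10.2 kg.
Tool frame: the origin (TCP) lies at the very end of the fingers, on their centre line; the grasp point (between the pads) lies 19 mm behind it; z points along the fingers, y is the line along which they close (so a half turn about z gives the same grasp; the last joint's range is limited). The gripper opens to 85 mm and grips with 20 to 120 N. Pads are 22 mm wide; open, the fingers measure 114 mm over their backs; the gripper's body (76 mm by 85 mm) begins 54 mm behind the grasp point. The pads swing forward as they close: fully open they stand 13 mm farther back than shut.
Start: joints at [1.058, 0.313, 1.498, -0, 1.331, -0.223], TCP at [150.037, 503.11, 231.294] pointing down, gripper open.
Joint ranges: [-2.94, 2.94], [-0.97, 2.17], [0.19, 2.56], [-1.23, 4.37], [0.02, 3.11], [-2.88, 2.88]. Speed limits (rad/s): [2.39, 2.39, 3.01, 3.14, 3.14, 3.14].

INTERFACE

Orientations are given as a unit quaternion [w, x, y, z].
In Python, from rig import ctrl, optics gives the robot as it stands. The module is installed in compiled form; this text tells all that it offers.
- The arm moves only by the shell command python3 -m handwheel 'ROWS' [FORCE]. ROWS is JSON, a list that holds one entry, the list of rows, each a list of 5 numbers: the gripper command: -1 is fully open, 1 is shut, values between are in proportion, then the shift along the world's x, y, z in units of 50 mm (1.0 is 50 mm), then the turn about the world's z in units of 8 degrees (1.0 is 8 degrees). In form: [[[gripper, tx, ty, tz, twist], ...]]. A call has 1 to 10 rows; each row shifts and turns the commanded pose from where the row before left it; what a row does not reach is not made up. A row lasts 1/10 s, in which the tool goes at most 50 mm and 8.59 degrees, less where a joint would pass 70% of its speed; a pose out of reach is approached as far as the arm can. A call is refused whole if a number of a shift passes 1 or a number of a turn 1, either way. A call with a gripper value outside its range is refused whole. The fingers move at their own pace and stop on an object; FORCE is the grip in N (left out, the last holds). Time passes only in rows, so rows that do not move let the fingers close. It gives the time, the measured TCP pose, the force, the opening and the grip force at its end, in the units of the state.
- ctrl.sense(): the state, without advancing time (a new reading comes with each control period).
- optics.capture(name): name is "side" or "top" or "wrist"; returns a dict with "img" (400x640x3 uint8, blue, green, red), "K" (3x3 intrinsics, pixels), "dist_coeffs" ([k1, k2, p1, p2, k3] as OpenCV has them; the pictures are not rectified), "R" (3x3) and "t" (3): a world point X has camera coordinates R X + t. Camera axes: x right, y down, z forward; pixel columns grow to the right and rows downward; lengths in mm; the calibration is good to about 2 mm. A picture is of the moment at which its call begins. There is no depth.
- ctrl.finish_job(): hands the job in; it is judged then, once.
The state is a dict: "time_s": time; "joints": joint angles; "dq": joint speeds; "tau": joint torques, N m; "eef_pos": TCP position; "ee_rot": TCP orientation; "force": force on the tool from outside, world axes, zero at the start; "wrist_torque": the same for the moment, N m; "grip_width": opening from 0.0 (shut) to 1.0 (fully open); "grip_force": force on a finger pad.
Only numpy, scipy, OpenCV 4.12 (cv2) and the standard library are available. Lean on these libraries where they do the work, as an engineer would, in place of code of your own. Each camera call takes 0.05 s, during which the arm holds its last target. There are 200 camera calls.

TASK

Free the muddler from the safety hook on the bar: use the muddler itself to press the sprung keeper gently back until you feel its collar meet the back stop, lift the collar clear between the hook's lips and the stop without forcing it, and draw it out. Then lower it, foot first, gently into the tumbler and leave it standing there, the tumbler upright and the other things undisturbed.

Things in the scene. Friction and masses are not known exactly. Their poses are not given: they have to be found in the camera images.
- hook_stand: Brass safety hook on a dark wooden foot 185x110x14 mm, fixed. Origin on the worktop under the hanging place; x from the hook's open mouth (robot side) to its post (front face x = 95 mm), z up. Two level prongs along x, 12 mm wide, 18 mm gap between them, tops at z = 125 mm; their tips turn up at x = -31 to -20 mm to z = 133 mm, gap left open. Post and spring barrel (from x = 64 mm) reach z = 145 mm.
- hook_lips (a point): Middle of the gap between the hook's two lips, at their top (z = 140 mm of the stand) and x = -20 mm, fixed to the stand. The lips (6 mm thick, 18 mm gap) belong to a screw-clamped bracket with side straps (24 to 29 mm off the middle) and reach back over the collar's front. The bracket stands up to 9 mm either way along x, not measured: from x = 0 the muddler must move 3 to 21 mm along +x to clear the lips.
- hook_stop (a point): Mean place of the bracket's back stop: middle of its front face, 32 mm behind the hanging place, at its top (z = 140 mm of the stand). A rigid wall either side of the keeper; it shifts with the lips, so the collar always meets it 2 mm after clearing them. Pressing on the stop, or lifting against the lips, with nearly 20 N is rough handling; the robot itself must not lean on the hook.
- keeper (a joint): Sprung steel keeper, a block 15 mm wide between the halves of the back stop, z = 126 to 143 mm of the stand, front face at x = 21.5 mm at rest, about 1.5 mm behind the collar. Value: metres pressed back along the stand's +x, 0 at rest, at most 0.027; it takes 2 N to start and 0.25 N more per mm, and springs back when let go.
- muddler: Round muddler, 0.2 kg, 171 mm long, hanging upright by its collar on the prongs. Origin on its axis at the collar's underside, z up its axis. Steel collar 40 mm across, z = 0 to 6 mm; steel neck 14 mm across to z = 22; dark wooden handle 24 mm across, z = 22 to 76 mm, grip it above z = 40; below the collar a shaft 14 mm across, which passes the gap of prongs and lips; from z = -42 to -95 a foot 24 mm across, which does not.
- muddler_foot (a point): Centre of the muddler's foot end, 95 mm below the collar's underside on its axis. The foot's shoulder hangs 34 mm below the prongs: lift the collar's underside over the lips (by 15 mm) but by less than 34 mm, then draw it out along the stand's -x by 70 mm or more before lifting it higher.
- tumbler: Clear glass tumbler, the only one on the worktop: 70 mm across, 87 mm high, loose, open at the top; inner bottom 14 mm up, about 40 mm free across there. Origin at the centre of its underside.
- jigger_large: Bystander: double steel jigger, 43 x 88 mm, origin under its centre.
- jigger_small: Bystander: small steel jigger, 37 x 68 mm, origin under its centre.
- bitters_bottle: Bystander: small bottle with black cap, 39 x 100 mm, origin under its centre.
- shaker: Bystander: steel shaker, 64 x 182 mm, origin under its centre.

How it is judged (in metres and radians):
On the way, in this order (a step that is already met when the one before it is completed fails the run):
1. the keeper is pressed back by at least 3 mm while the muddler still hangs in the hook (value of joint keeper above 0.003 m and z of muddler in the frame of hook_stand below 0.13 m), for 0.1 s.
2. the muddler is drawn out of the hook, its axis at least 50 mm from the hanging place (horizontal distance between muddler and hook_stand above 0.05 m and height (world z) of muddler above 0.12 m), for 0.1 s.
At the end, for the whole second after the job is handed in: The muddler stands in the tumbler, foot down on its bottom (foot end within 32 mm of the tumbler's middle and less than 25 mm above its underside, leaning at most 0.6 rad), released and at rest; the tumbler is upright on the worktop and the keeper has sprung back (horizontal distance between muddler_foot and tumbler below 0.032 m and z of muddler_foot in the frame of tumbler between 0 and 0.025 m and angle between muddler's own z axis and vertical below 0.6 rad and angle between tumbler's own z axis and vertical below 0.05 rad and height (world z) of tumbler below 0.01 m and linear speed of each of muddler, tumbler below 0.02 m/s and value of joint keeper below 0.002 m); the robot touches nothing.
It fails at once if the muddler is forced against the hook (over 20 N) (contact force between muddler and hook_stand above 20 N).
It fails at once if the robot itself presses on the hook (over 5 N) (contact force between any of the fingers, the arm and hook_stand above 5 N).
It fails at once if the muddler is dropped or rammed into the tumbler (faster than 0.5 m/s inside it) (horizontal distance between muddler_foot and tumbler below 0.035 m and z of muddler_foot in the frame of tumbler below 0.09 m and linear speed of muddler above 0.5 m/s).
It fails at once if the tumbler is tipped (angle between tumbler's own z axis and vertical above 0.35 rad).
It fails at once if a bystander is moved by over 20 mm (distance of any of jigger_large, jigger_small, bitters_bottle, shaker from where it was at the start of the episode above 0.02 m).
It also fails if it takes over 72 s, if anything falls off the work surface, if the arm or the gripper's body presses on something with over 40 N, if the wrist force passes 120 N, or if a joint passes its speed limit or range.

## Working session

There is one attempt and no reset: what is moved stays moved. The work goes in short steps, Python scripts to look and compute and a shell command to move; the robot and the scene stay as the last step left them, time stands still between calls to the robot, and variables do not carry over. Pictures are saved under pics/ and viewed, at most 14 in all, crops included, and the job is handed in when it is done.

```bash
mkdir -p pics; cat > h.py <<'E'
import numpy as np, cv2
from rig import ctrl, optics
def ray(c,u,v):
    p=cv2.undistortPoints(np.array([[[u,v]]],float),np.array(c["K"],float),np.array(c["dist_coeffs"],float))[0,0]
    R=np.array(c["R"]);t=np.array(c["t"]); o=-R.T@t; d=R.T@np.array([p[0],p[1],1.]); return o,d/np.linalg.norm(d)
def onz(c,u,v,z):
    o,d=ray(c,u,v); return o+d*(z-o[2])/d[2]
def proj(c,X):
    R=np.array(c["R"]);r,_=cv2.Rodrigues(R)
    return cv2.projectPoints(np.array(X,float).reshape(-1,1,3),r,np.array(c["t"],float),np.array(c["K"],float),np.array(c["dist_coeffs"],float))[0].reshape(-1,2)
E
python3 - <<'E'
from h import *
import pickle
s=ctrl.sense();print({k:np.round(v,3) for k,v in s.items()})
C={n:optics.capture(n) for n in("side","top","wrist")}
pickle.dump(C,open('c0.pkl','wb'))
for n,c in C.items():
    cv2.imwrite(f'pics/{n}0.png',c["img"]); R=np.array(c["R"]);print(n,np.round(-R.T@np.array(c["t"])),np.round(R[2],2))
E
```

```text
{'time_s': np.float64(0.0), 'joints': array([ 1.058,  0.313,  1.498, -0.   ,  1.331, -0.223]), 'dq': array([ 0.002, -0.   , -0.001,  0.001, -0.001,  0.001]), 'tau': array([-0.0000e+00, -4.1227e+01, -2.5973e+01, -0.0000e+00,  4.0000e-03,
       -0.0000e+00]), 'eef_pos': array([149.908, 502.886, 230.735]), 'ee_rot': array([-0.   ,  0.144,  0.99 , -0.001]), 'force': array([ 1.127, -0.216, -0.152]), 'wrist_torque': array([ 0.044,  0.018, -0.029]), 'grip_force': np.float64(0.0), 'grip_width': np.float64(1.005)}
side [498. 789. 979.] [ 0.04 -0.64 -0.77]
top [ 402.   78. 1378.] [ 0.1  -0.02 -0.99]
wrist [ 73. 525. 373.] [ 0.3  -0.09 -0.95]
```

View pics/top0.png

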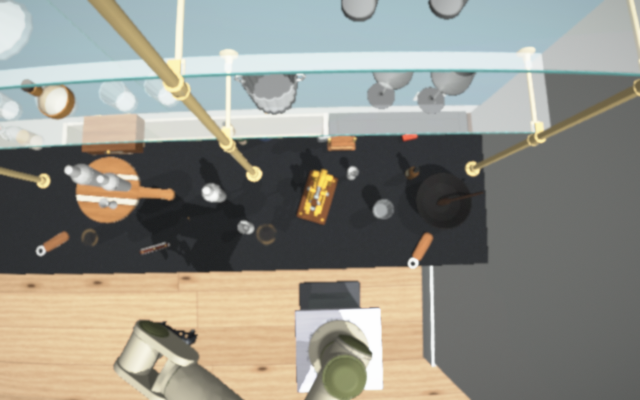

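View pics/side0.png

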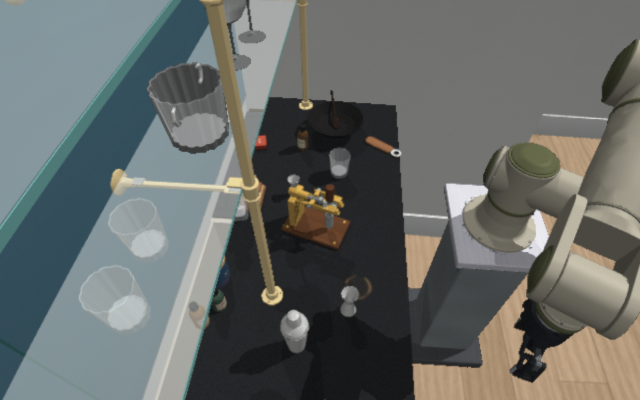

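The top view shows the hook stand near (318,195), tumbler (383,209), small jigger (353,172), large jigger (246,228) and shaker (213,192). The side view shows the stand near (316,218) and tumbler (340,163). I'll enlarge both.

```bash
python3 - <<'E'
from h import *
import pickle
C=pickle.load(open('c0.pkl','rb'))
a=C['top']['img'][155:235,285:415]; b=C['side']['img'][140:255,260:390]
a=cv2.resize(a,None,fx=6,fy=6,interpolation=cv2.INTER_CUBIC)[:, :780]; 
b=cv2.resize(b,None,fx=5,fy=5,interpolation=cv2.INTER_CUBIC)
cv2.imwrite('pics/ta.png',a);cv2.imwrite('pics/sb.png',b)
c=C['top']
print('tumbler rim',onz(c,383,209,87),'stand',onz(c,318,195,14))
for n,(u,v) in dict(jl=(246,228),js=(353,172),sh=(213,192),glassringL=(228,145),pole=(254,174)).items(): print(n,onz(c,u,v,60).round())
E
```

```text
tumbler rim [ 512.61446718 -170.83475469   87.        ] stand [578.78599155  59.23323981  14.        ]
jl [460. 324.  60.]
js [655. -71.  60.]
sh [595. 444.  60.]
glassringL [769. 389.  60.]
pole [657. 293.  60.]
```

View pics/ta.png

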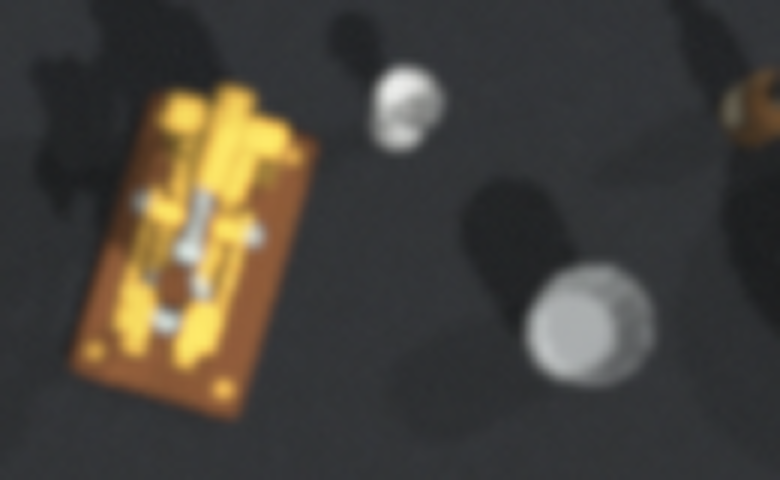

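View pics/sb.png

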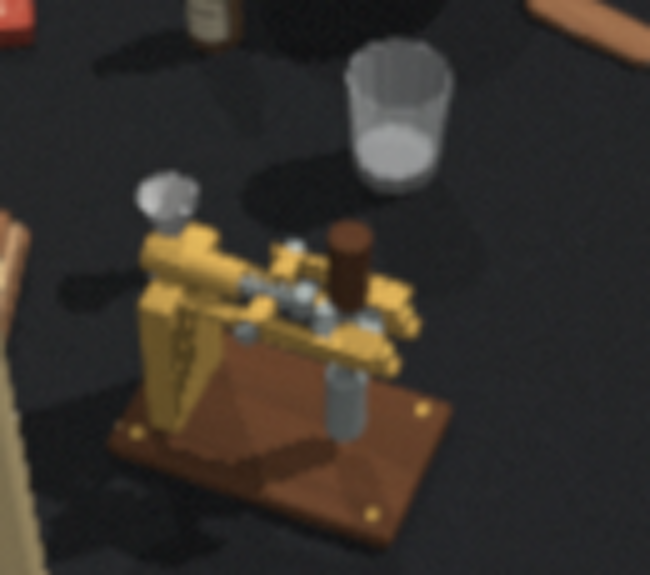

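Enlarged: wooden foot corners in the crop at (160,92), (318,137), (238,418), (72,370); handle top at (178,285) in the top crop and (351,235) in the side crop; tumbler bottom disc (572,332) in the top crop, rim (590,325).

```bash
python3 - <<'E'
from h import *
import pickle
C=pickle.load(open('c0.pkl','rb'))
c=C['top'];s=C['side']
T=lambda x,y:(285+(x-2.5)/6,155+(y-2.5)/6); S=lambda x,y:(260+(x-2)/5,140+(y-2)/5)
P=[onz(c,*T(*p),14)[:2] for p in [(160,92),(318,137),(238,418),(72,370)]]
print(np.round(P)); 
print('len',[np.linalg.norm(P[i]-P[(i+1)%4]).round() for i in range(4)])
d=(P[0]+P[1]-P[2]-P[3])/2;print('yaw',np.degrees(np.arctan2(d[1],d[0])),'centre',np.mean(P,0))
d2=(P[0]+P[3]-P[1]-P[2]);print('yaw2',np.degrees(np.arctan2(-d2[0],d2[1])))
def inter(a,b):
    (o,d),(p,e)=a,b;A=np.c_[d,-e];k=np.linalg.lstsq(A,p-o,rcond=None)[0];x,y=o+d*k[0],p+e*k[1];return (x+y)/2,np.linalg.norm(x-y)
print('handle top',inter(ray(c,*T(178,285)),ray(s,*S(351,235))),onz(c,*T(178,285),201))
print('tumbler inner bottom top',onz(c,*T(572,332),14),'rim',onz(c,*T(590,325),87))
print('tumbler side bottom',onz(s,*S(397,153),14),'rim',onz(s,*S(400,75),87))
E
```

```text
[[676.  82.]
 [644. -17.]
 [468.  39.]
 [501. 142.]]
len [np.float64(104.0), np.float64(185.0), np.float64(108.0), np.float64(185.0)]
yaw -18.23170101587862 centre [572.04391171  61.47912127]
yaw2 -17.694577445224812
handle top (array([531.84698179,  74.64579008, 199.35080899]), np.float64(0.06339525448934735)) [531.69740874  74.64803998 201.        ]
tumbler inner bottom top [ 515.70977533 -173.00733167   14.        ] rim [ 513.52034    -170.57649201   87.        ]
tumbler side bottom [ 513.45649194 -173.75328935   14.        ] rim [ 513.97483249 -173.36773581   87.        ]
```

```bash
python3 -m handwheel '[[[-1,0.5,-0.5,0.1,-0.76],[-1,0.5,-0.5,0.1,-0.76],[-1,0.5,-0.5,0.1,-0.76],[-1,0.5,-0.5,0.1,-0.76],[-1,0.5,-0.5,0.1,-0.76],[-1,0.5,-0.5,0.1,-0.76],[-1,0.5,-0.5,0,-0.76],[-1,0.5,-0.5,0,-0.76],[-1,0.5,-0.5,0,-0.76],[-1,0.5,-0.5,0,-0.76]]]' 80
python3 -m handwheel '[[[-1,0.5,-0.7,0,-0.76],[-1,0.5,-0.7,0,-0.76],[-1,0.5,-0.7,0,-0.76],[-1,0.5,-0.7,0,-0.76],[-1,0.5,-0.7,0,-0.76],[-1,0,0,0,0]]]'
python3 - <<'E'
from h import *
import pickle
s=ctrl.sense();print({k:np.round(v,3) for k,v in s.items()})
c=optics.capture('wrist');pickle.dump(c,open('w1.pkl','wb'));cv2.imwrite('pics/w1.png',c['img']);print(proj(c,[[532,74.6,201],[532,74.6,125]]))
E
```

```text
time_s: 1.15
eef_pos: [400.8, 251.9, 261.2]
ee_rot: [-0.0, 0.627, 0.779, -0.0]
force: [-0.6, 0.8, 0.7]
grip_width: 0.999
grip_force: 0.0
time_s: 1.75
eef_pos: [526.9, 74.3, 260.4]
ee_rot: [0.0, 0.81, 0.586, -0.001]
force: [-0.3, 0.8, -0.3]
grip_width: 1.0
grip_force: 0.0
{'time_s': np.float64(1.75), 'joints': array([-8.000e-02,  3.100e-01,  1.426e+00, -1.000e-03,  1.407e+00,
        2.390e-01]), 'dq': array([ 0.077, -0.042,  0.056,  0.023,  0.007, -0.032]), 'tau': array([ -2.604, -40.989, -28.061,  -0.196,  -0.071,   0.323]), 'eef_pos': array([526.86 ,  74.34 , 260.375]), 'ee_rot': array([ 0.   ,  0.81 ,  0.586, -0.001]), 'force': array([-0.281,  0.787, -0.265]), 'wrist_torque': array([ 0.035, -0.01 , -0.015]), 'grip_force': np.float64(0.0), 'grip_width': np.float64(1.0)}
[[328.08770711 207.20837763]
 [326.14262162 177.71586393]]
```

View pics/w1.png

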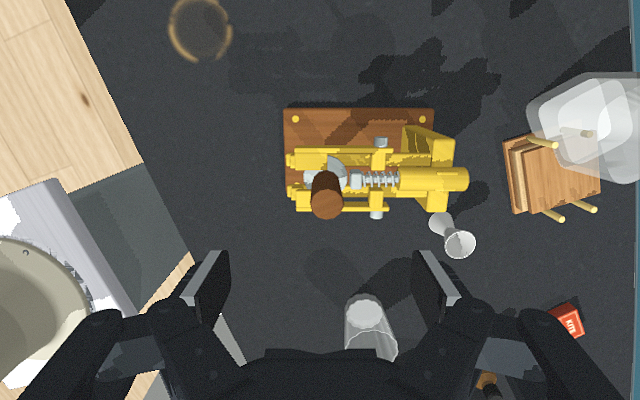

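The wrist view shows the handle top at about (327,204), as predicted (328,207); the wooden foot's back edge runs (285,107)–(435,108), and the tumbler is at (368,330).

```bash
python3 - <<'E'
from h import *
import pickle
c=pickle.load(open('w1.pkl','rb'))
print('handle',onz(c,327,204,201))
a,b=onz(c,285,108,14),onz(c,434,108.5,14);d=b-a;print('edge',a,b,np.linalg.norm(d),'yaw',np.degrees(np.arctan2(d[1],d[0])))
# prong inner/outer edge, lip tip edges: far prong top edge
for z,p in((125,[(300,150),(360,150)]),(145,[(400,167),(460,167)]),(145,[(400,192),(460,192)])):
    e=[onz(c,*q,z) for q in p];d=e[1]-e[0];print(np.round(e),np.degrees(np.arctan2(d[1],d[0])))
q=ctrl.sense()['ee_rot'];print('closing axis', np.degrees(np.arctan2(2*q[2]**2-1,2*q[1]*q[2])))
print(proj(c,[[514,-172.5,87],[514,-172.5,14]]))
cv2.imwrite('pics/w1c.png',cv2.resize(c['img'][90:230,270:480],None,fx=3.8,fy=3.8,interpolation=cv2.INTER_CUBIC))
E
```

```text
handle [532.00927427  77.06696748 201.        ]
edge [504.18819702 142.92280504  14.        ] [674.68361739  86.59653154  14.        ] 179.55872982273246 yaw -18.281914924548758
[[518. 106. 125.]
 [569.  90. 125.]] -18.205798332112625
[[595.  69. 145.]
 [644.  54. 145.]] -18.103492617755446
[[590.  48. 145.]
 [640.  31. 145.]] -18.217417885655458
closing axis -17.992533150657394
[[371.43978804 350.97872608]
 [364.03967958 312.86154925]]
```

View pics/w1c.png

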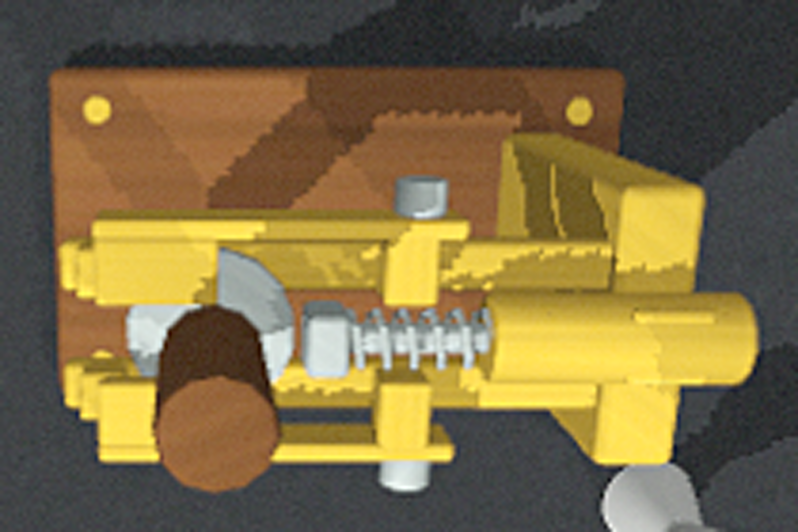

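```bash
python3 -m handwheel '[[[-1,0,0,-0.4,0],[-1,0,0,-0.4,0],[-1,0,0,0,0],[-1,0,0,0,0],[-1,0,0,0,0]]]'
```

```text
time_s: 2.3
eef_pos: [525.3, 78.5, 222.5]
ee_rot: [0.001, 0.808, 0.59, 0.001]
force: [-0.5, -0.3, 0.1]
grip_width: 0.995
grip_force: 0.0
```

```bash
python3 -m handwheel '[[[-1,0.16,-0.05,0,-0.05],[-1,0,0,-0.37,0],[-1,0,0,-0.37,0],[-1,0,0,-0.37,0],[-1,0,0,0,0],[-1,0,0,0,0],[-1,0,0,0,0]]]'
python3 -m handwheel '[[[0.2,0,0,0,0],[0.2,0,0,0,0],[0.2,0,0,0,0],[0.2,0,0,0,0],[0.2,0,0,0,0]]]' 30
```

```text
time_s: 3.0
eef_pos: [533.8, 75.5, 167.1]
ee_rot: [0.001, 0.81, 0.586, 0.001]
force: [0.4, 0.0, -0.5]
grip_width: 1.003
grip_force: 0.0
time_s: 3.5
eef_pos: [533.0, 75.6, 165.8]
ee_rot: [-0.0, 0.81, 0.586, -0.0]
force: [0.6, -0.0, 0.7]
grip_width: 0.401
grip_force: 0.0
```

Centred and no contact yet; close gently, then firm up.

```bash
python3 -m handwheel '[[[0.35,0,0,0,0],[0.4,0,0,0,0],[0.44,0,0,0,0],[0.48,0,0,0,0],[0.55,0,0,0,0],[0.6,0,0,0,0],[0.6,0,0,0,0]]]' 30
python3 -m handwheel '[[[1,0,0,0,0],[1,0,0,0,0],[1,0,0,0,0],[1,0,0,0,0]]]' 90
python3 - <<'E'
from h import *
import pickle
c=optics.capture('wrist');pickle.dump(c,open('w2.pkl','wb'));cv2.imwrite('pics/w2.png',cv2.resize(c['img'][90:400,200:500],None,fx=1.9,fy=1.9))
E
```

```text
time_s: 4.2
eef_pos: [532.9, 75.7, 165.8]
ee_rot: [-0.0, 0.81, 0.586, -0.0]
force: [-2.9, 0.3, 1.7]
grip_width: 0.273
grip_force: 29.4
time_s: 4.6
eef_pos: [533.1, 75.6, 166.0]
ee_rot: [0.0, 0.81, 0.586, 0.0]
force: [-3.2, 0.9, 3.9]
grip_width: 0.257
grip_force: 88.0
```

View pics/w2.png

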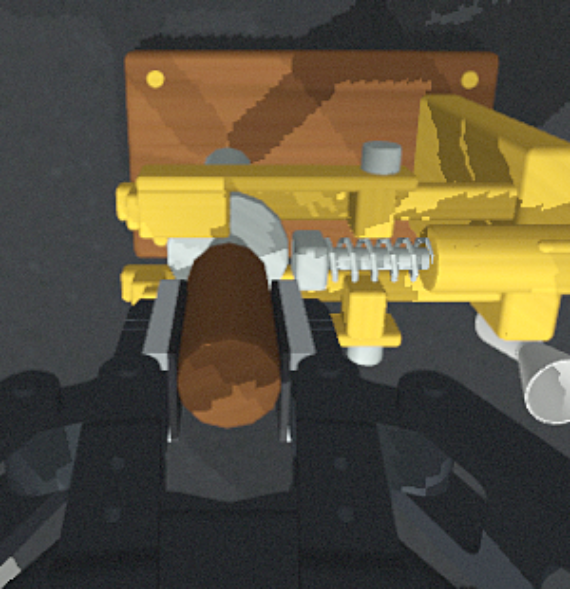

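Gripped: the handle sits between the pads, with the collar just meeting the keeper block. The stop looks about 20 mm farther back. I'll press along the stand's +x in 1 mm rows.

```bash
python3 -m handwheel '[[[1,0,0,0.02,0],[1,0.019,-0.006,0,0],[1,0.019,-0.006,0,0],[1,0.019,-0.006,0,0],[1,0,0,0,0]]]'
python3 -m handwheel '[[[1,0.019,-0.006,0,0],[1,0.019,-0.006,0,0],[1,0,0,0,0],[1,0,0,0,0]]]'
python3 -m handwheel '[[[1,0.019,-0.006,0,0],[1,0.019,-0.006,0,0],[1,0.019,-0.006,0,0],[1,0,0,0,0],[1,0,0,0,0]]]'
```

```text
time_s: 5.15
eef_pos: [535.7, 74.7, 166.4]
ee_rot: [-0.0, 0.81, 0.586, -0.0]
force: [-3.8, 0.3, -1.2]
grip_width: 0.259
grip_force: 88.0
time_s: 5.55
eef_pos: [537.6, 74.1, 166.6]
ee_rot: [-0.0, 0.81, 0.586, -0.0]
force: [-2.7, 0.2, -3.0]
grip_width: 0.255
grip_force: 88.1
time_s: 6.05
eef_pos: [540.5, 73.2, 166.7]
ee_rot: [-0.0, 0.81, 0.586, -0.0]
force: [-3.5, 0.5, -4.2]
grip_width: 0.258
grip_force: 88.2
```

```bash
python3 -m handwheel '[[[1,0.019,-0.006,0,0],[1,0.019,-0.006,0,0],[1,0.019,-0.006,0,0],[1,0,0,0,0],[1,0,0,0,0]]]'
python3 -m handwheel '[[[1,0.019,-0.006,0,0],[1,0.019,-0.006,0,0],[1,0,0,0,0],[1,0,0,0,0]]]'
python3 -m handwheel '[[[1,0.019,-0.006,0,0],[1,0.019,-0.006,0,0],[1,0,0,0,0],[1,0,0,0,0]]]'
python3 -c "
from h import *
import pickle
c=optics.capture('wrist');pickle.dump(c,open('w3.pkl','wb'));cv2.imwrite('pics/w3.png',cv2.resize(c['img'][140:300,250:460],None,fx=3.5,fy=3.5,interpolation=cv2.INTER_CUBIC))"
```

```text
time_s: 6.55
eef_pos: [543.4, 72.3, 166.7]
ee_rot: [-0.0, 0.81, 0.586, -0.0]
force: [-3.7, 0.1, -4.3]
grip_width: 0.26
grip_force: 88.2
time_s: 6.95
eef_pos: [545.3, 71.7, 166.8]
ee_rot: [-0.0, 0.81, 0.586, -0.0]
force: [-5.7, 0.7, -3.3]
grip_width: 0.264
grip_force: 88.2
time_s: 7.35
eef_pos: [547.1, 71.1, 166.7]
ee_rot: [-0.0, 0.81, 0.586, -0.0]
force: [-6.2, 0.2, -5.2]
grip_width: 0.254
grip_force: 88.2
```

View pics/w3.png

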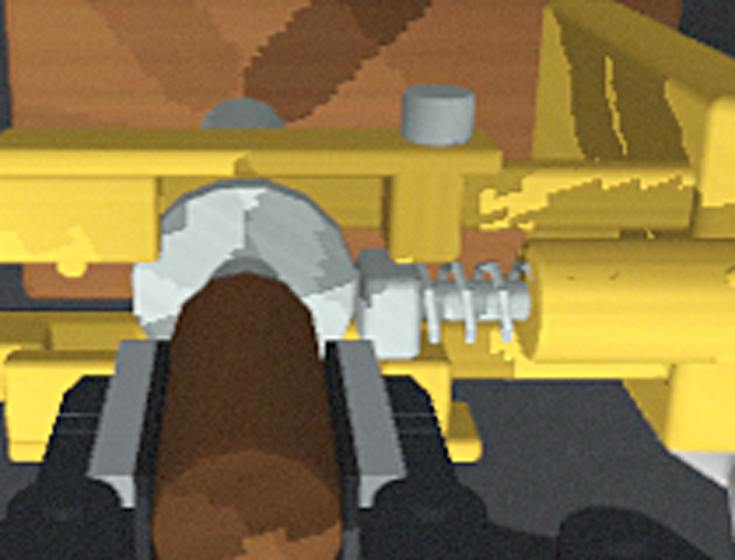

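The collar spans columns 135–355, the lips' back edge is at 157 and the stop face at 387. So about 4 mm remains to clear the lips and 6 mm to the stop. I'll continue more finely.

```bash
python3 -m handwheel '[[[1,0.019,-0.006,0,0],[1,0.019,-0.006,0,0],[1,0.019,-0.006,0,0],[1,0,0,0,0],[1,0,0,0,0]]]'
python3 -m handwheel '[[[1,0.019,-0.006,0,0],[1,0,0,0,0],[1,0,0,0,0]]]'
python3 -m handwheel '[[[1,0.0095,-0.003,0,0],[1,0,0,0,0],[1,0,0,0,0]]]'
python3 -m handwheel '[[[1,0.0095,-0.003,0,0],[1,0,0,0,0],[1,0,0,0,0]]]'
```

```text
time_s: 7.9
eef_pos: [549.9, 70.3, 166.7]
ee_rot: [-0.0, 0.81, 0.586, -0.0]
force: [-6.8, 0.9, -3.8]
grip_width: 0.26
grip_force: 88.3
time_s: 8.2
eef_pos: [550.8, 70.0, 166.7]
ee_rot: [-0.0, 0.81, 0.586, -0.0]
force: [-6.8, 0.4, -4.3]
grip_width: 0.26
grip_force: 88.3
time_s: 8.5
eef_pos: [551.2, 69.8, 166.7]
ee_rot: [-0.0, 0.81, 0.586, -0.0]
force: [-6.2, 1.1, -4.2]
grip_width: 0.257
grip_force: 88.3
time_s: 8.8
eef_pos: [551.7, 69.7, 166.7]
ee_rot: [-0.0, 0.81, 0.586, -0.0]
force: [-7.0, -0.0, -3.6]
grip_width: 0.259
grip_force: 88.3
```

```bash
for i in 1; do python3 -m handwheel '[[[1,0.0095,-0.003,0,0],[1,0,0,0,0],[1,0,0,0,0]]]'; done
python3 -m handwheel '[[[1,0.0095,-0.003,0,0],[1,0,0,0,0],[1,0,0,0,0]]]'
python3 -c "
from h import *
c=optics.capture('wrist');cv2.imwrite('pics/w4.png',cv2.resize(c['img'][140:300,250:460],None,fx=3.5,fy=3.5,interpolation=cv2.INTER_CUBIC))"
```

```text
time_s: 9.1
eef_pos: [552.1, 69.5, 166.7]
ee_rot: [-0.0, 0.81, 0.586, -0.0]
force: [-7.6, 1.1, -3.4]
grip_width: 0.258
grip_force: 88.4
time_s: 9.4
eef_pos: [552.6, 69.4, 166.8]
ee_rot: [-0.0, 0.81, 0.586, -0.0]
force: [-6.5, -0.0, -2.8]
grip_width: 0.258
grip_force: 88.4
```

View pics/w4.png

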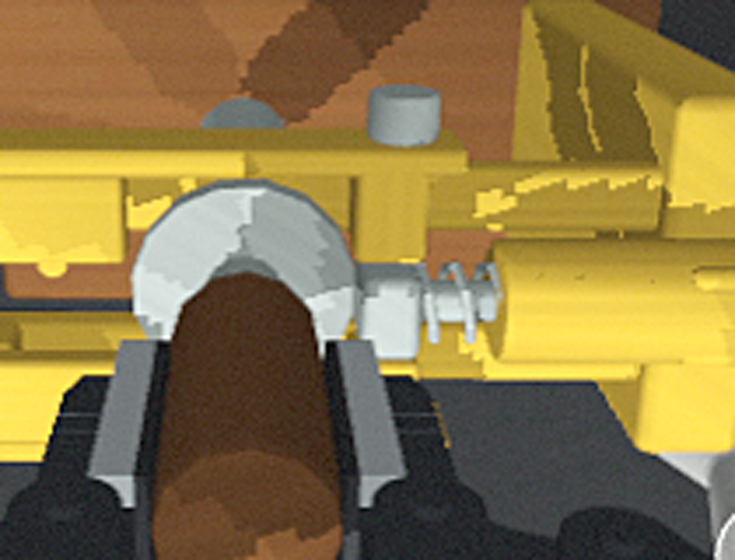

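The collar (133–354) now clears the lips' edge (125) and is about to meet the stop (354). I'll feel for it in fine steps.

```bash
python3 -m handwheel '[[[1,0.0095,-0.003,0,0],[1,0,0,0,0],[1,0,0,0,0]]]'
```

```text
time_s: 9.75
eef_pos: [553.0, 69.2, 166.7]
ee_rot: [-0.0, 0.81, 0.586, -0.001]
force: [-7.3, 0.0, -3.8]
grip_width: 0.257
grip_force: 88.4
```

```bash
python3 -m handwheel '[[[1,0.006,-0.002,0,0],[1,0,0,0,0],[1,0,0,0,0]]]'
```

```text
time_s: 10.05
eef_pos: [553.2, 69.2, 166.7]
ee_rot: [-0.001, 0.81, 0.586, -0.001]
force: [-8.2, 1.8, -2.5]
grip_width: 0.258
grip_force: 88.5
```

```bash
python3 -m handwheel '[[[1,0.006,-0.002,0,0],[1,0,0,0,0],[1,0,0,0,0]]]'
```

```text
time_s: 10.35
eef_pos: [553.3, 69.2, 166.7]
ee_rot: [-0.001, 0.81, 0.586, -0.001]
force: [-8.1, 0.8, -2.2]
grip_width: 0.256
grip_force: 88.6
```

```bash
python3 -m handwheel '[[[1,0.006,-0.002,0,0],[1,0,0,0,0],[1,0,0,0,0]]]'
```

```text
time_s: 10.65
eef_pos: [553.5, 69.1, 166.7]
ee_rot: [-0.001, 0.81, 0.586, -0.001]
force: [-8.4, 1.4, -1.7]
grip_width: 0.255
grip_force: 88.7
```

The advance stalls (0.15 mm measured against 0.3 commanded) and the force rises: the stop has been met. I'll back off about 1.2 mm and lift gently.

```bash
python3 -m handwheel '[[[1,-0.025,0.008,0,0],[1,0,0,0,0],[1,0,0,0.02,0],[1,0,0,0.02,0],[1,0,0,0.02,0],[1,0,0,0,0],[1,0,0,0,0]]]'
```

```text
time_s: 11.35
eef_pos: [552.5, 69.6, 169.5]
ee_rot: [-0.001, 0.81, 0.586, -0.001]
force: [-5.9, 1.3, -5.4]
grip_width: 0.259
grip_force: 88.4
```

```bash
python3 -m handwheel '[[[1,0,0,0.02,0],[1,0,0,0.02,0],[1,0,0,0,0]]]'
```

```text
time_s: 11.65
eef_pos: [552.5, 69.6, 171.5]
ee_rot: [-0.001, 0.81, 0.586, -0.001]
force: [-6.2, 2.1, -4.7]
grip_width: 0.258
grip_force: 88.4
```

```bash
python3 -m handwheel '[[[1,0,0,0.03,0],[1,0,0,0.03,0],[1,0,0,0.03,0],[1,0,0,0.03,0],[1,0,0,0,0]]]'
python3 -m handwheel '[[[1,0,0,0.03,0],[1,0,0,0.03,0],[1,0,0,0.03,0],[1,0,0,0.03,0],[1,0,0,0.03,0],[1,0,0,0.03,0],[1,0,0,0.03,0],[1,0,0,0.03,0],[1,0,0,0,0],[1,0,0,0,0]]]'
```

```text
time_s: 12.15
eef_pos: [552.6, 69.6, 177.6]
ee_rot: [-0.001, 0.81, 0.586, -0.0]
force: [-6.3, 2.2, -5.5]
grip_width: 0.259
grip_force: 88.4
time_s: 13.15
eef_pos: [553.3, 69.2, 190.1]
ee_rot: [0.0, 0.81, 0.586, 0.0]
force: [-3.3, 0.8, -1.0]
grip_width: 0.255
grip_force: 89.5
```

```bash
python3 -m handwheel '[[[1,-0.038,0.0125,0,0],[1,-0.038,0.0125,0,0],[1,-0.038,0.0125,0,0],[1,-0.038,0.0125,0,0],[1,-0.038,0.0125,0,0],[1,0,0,0,0]]]'
python3 -c "
from h import *
c=optics.capture('side');cv2.imwrite('pics/s5.png',cv2.resize(c['img'][140:255,260:390],None,fx=5,fy=5,interpolation=cv2.INTER_CUBIC))"
```

```text
time_s: 13.75
eef_pos: [543.7, 72.3, 189.9]
ee_rot: [0.0, 0.81, 0.586, 0.0]
force: [-0.7, -0.8, -2.2]
grip_width: 0.254
grip_force: 89.6
```

View pics/s5.png

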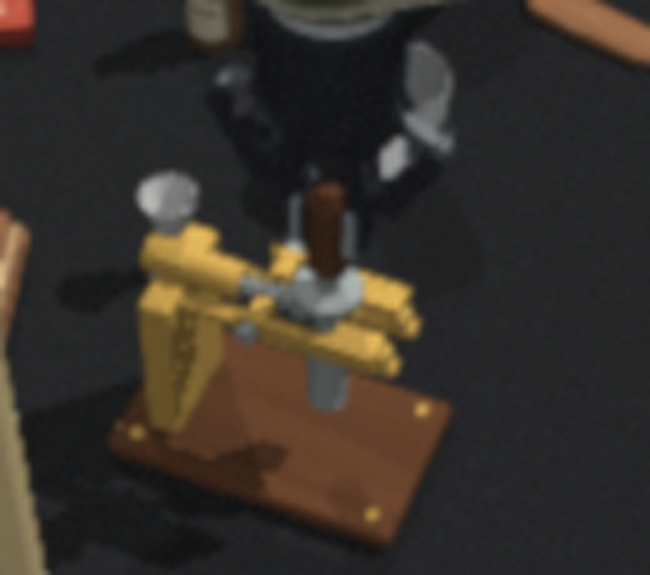

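The collar (328,295) sits above the prongs and lips, and the foot is below. I'll draw it out.

```bash
python3 -m handwheel '[[[1,-0.076,0.025,0,0],[1,-0.076,0.025,0,0],[1,-0.076,0.025,0,0],[1,-0.076,0.025,0,0],[1,-0.076,0.025,0,0],[1,-0.076,0.025,0,0],[1,-0.076,0.025,0,0],[1,-0.076,0.025,0,0],[1,0,0,0,0]]]'
```

```text
time_s: 14.7
eef_pos: [512.8, 82.6, 189.9]
ee_rot: [-0.0, 0.81, 0.586, -0.0]
force: [-0.1, 0.4, -2.1]
grip_width: 0.258
grip_force: 89.6
```

```bash
python3 -m handwheel '[[[1,-0.19,0.062,0,0],[1,-0.19,0.062,0,0],[1,-0.19,0.062,0,0],[1,-0.19,0.062,0,0],[1,-0.19,0.062,0,0],[1,-0.19,0.062,0,0],[1,-0.19,0.062,0,0],[1,0,0,0,0]]]'
```

```text
time_s: 15.5
eef_pos: [445.7, 104.5, 189.9]
ee_rot: [-0.0, 0.81, 0.587, -0.0]
force: [-0.2, 0.6, -2.3]
grip_width: 0.257
grip_force: 89.6
```

```bash
python3 -m handwheel '[[[1,0,0,0.3,0],[1,0,0,0.5,0],[1,0,0,0.5,0],[1,0,0,0.5,0],[1,0,0,0,0]]]'
python3 -m handwheel '[[[1,0,-0.3,0,0],[1,0,-0.6,0,0],[1,0,-0.6,0,0],[1,0.1,-0.6,0,0],[1,0.2,-0.6,0,0],[1,0.2,-0.6,0,0],[1,0.2,-0.6,0,0],[1,0.2,-0.6,0,0],[1,0.2,-0.6,0,0],[1,0.2,-0.4,0,0]]]'
python3 -m handwheel '[[[1,0,0,0,0],[1,0,0,0,0],[1,0,0,0,0],[1,0,0,0,0]]]'
python3 - <<'E'
from h import *
import pickle
C={n:optics.capture(n) for n in('side','top','wrist')};pickle.dump(C,open('c6.pkl','wb'))
p=ctrl.sense()['eef_pos'];x,y,z=p
for n,c in C.items():print(n,'foot',proj(c,[[x,y,z-136],[x,y,z-60],[x,y,z+35],[514,-172.5,87]]).round(1).tolist())
a=cv2.resize(C['side']['img'][70:220,270:410],None,fx=3,fy=3);b=cv2.resize(C['wrist']['img'],None,fx=.6,fy=.6)
h=np.zeros((450,804,3),np.uint8);h[:450,:420]=a;h[:240,420:804]=b;cv2.imwrite('pics/m6.png',h[:,:800])
E
```

```text
time_s: 16.0
eef_pos: [448.0, 104.0, 282.5]
ee_rot: [0.002, 0.81, 0.586, 0.002]
force: [-0.1, 0.4, -2.5]
grip_width: 0.256
grip_force: 89.9
time_s: 17.0
eef_pos: [511.7, -172.8, 278.0]
ee_rot: [-0.001, 0.81, 0.586, -0.0]
force: [0.4, 0.9, -2.1]
grip_width: 0.255
grip_force: 89.8
time_s: 17.4
eef_pos: [511.6, -170.1, 279.8]
ee_rot: [-0.0, 0.81, 0.587, 0.0]
force: [-0.6, -0.1, -1.9]
grip_width: 0.257
grip_force: 89.6
side foot [[340.9, 142.1], [341.9, 123.0], [343.2, 96.6], [339.6, 154.8]]
top foot [[386.0, 207.8], [390.6, 205.6], [397.3, 202.3], [383.4, 208.6]]
wrist foot [[320.9, 179.7], [321.1, 209.6], [321.9, 294.7], [323.3, 166.7]]
```

View pics/m6.png

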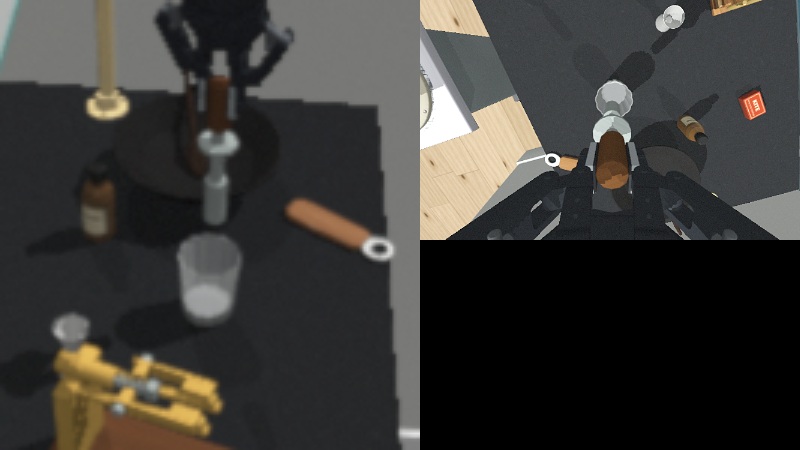

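The muddler hangs vertical, its foot at (341,144) in the side picture (predicted (341,142)), just above the tumbler; the wrist view agrees. I'll centre it and lower.

```bash
python3 -m handwheel '[[[1,0.048,-0.048,0,0],[1,0,0,-0.3,0],[1,0,0,-0.3,0],[1,0,0,-0.3,0],[1,0,0,-0.3,0],[1,0,0,0,0],[1,0,0,0,0]]]'
python3 -m handwheel '[[[1,0,0,-0.2,0],[1,0,0,-0.2,0],[1,0,0,-0.2,0],[1,0,0,-0.2,0],[1,0,0,0,0],[1,0,0,0,0]]]'
python3 -m handwheel '[[[1,0,0,-0.1,0],[1,0,0,-0.1,0],[1,0,0,-0.1,0],[1,0,0,-0.1,0],[1,0,0,0,0],[1,0,0,0,0]]]'
```

```text
time_s: 18.25
eef_pos: [514.3, -173.5, 220.3]
ee_rot: [0.0, 0.81, 0.586, 0.0]
force: [-0.3, -0.7, -2.0]
grip_width: 0.259
grip_force: 89.8
time_s: 18.85
eef_pos: [514.1, -173.3, 179.7]
ee_rot: [-0.0, 0.81, 0.586, -0.0]
force: [-0.8, -0.2, -1.6]
grip_width: 0.257
grip_force: 89.8
time_s: 19.45
eef_pos: [514.1, -173.3, 159.8]
ee_rot: [-0.0, 0.81, 0.586, -0.0]
force: [0.1, 0.8, -2.1]
grip_width: 0.261
grip_force: 89.8
```

Foot about 10 mm above the inner bottom; feel for it.

```bash
python3 -m handwheel '[[[1,0,0,-0.04,0],[1,0,0,-0.04,0],[1,0,0,-0.04,0],[1,0,0,0,0],[1,0,0,0,0]]]'
python3 -m handwheel '[[[1,0,0,-0.02,0],[1,0,0,-0.02,0],[1,0,0,0,0],[1,0,0,0,0]]]'
```

```text
time_s: 19.95
eef_pos: [514.1, -173.3, 153.8]
ee_rot: [-0.0, 0.81, 0.586, 0.0]
force: [-0.4, -0.2, -1.6]
grip_width: 0.26
grip_force: 89.8
time_s: 20.35
eef_pos: [514.1, -173.3, 151.8]
ee_rot: [-0.0, 0.81, 0.586, -0.0]
force: [-0.1, -0.4, -2.1]
grip_width: 0.255
grip_force: 89.8
```

```bash
python3 -m handwheel '[[[1,0,0,-0.02,0],[1,0,0,0,0],[1,0,0,0,0]]]'
```

```text
time_s: 20.65
eef_pos: [514.1, -173.3, 150.8]
ee_rot: [-0.0, 0.81, 0.586, -0.0]
force: [0.3, -0.5, -2.0]
grip_width: 0.255
grip_force: 89.7
```

```bash
python3 -m handwheel '[[[1,0,0,-0.02,0],[1,0,0,0,0],[1,0,0,0,0]]]'
```

```text
time_s: 20.95
eef_pos: [514.3, -173.4, 150.5]
ee_rot: [0.0, 0.81, 0.586, 0.0]
force: [-1.2, 0.6, 6.1]
grip_width: 0.257
grip_force: 90.6
```

```bash
python3 -m handwheel '[[[1,0,0,-0.01,0],[1,0,0,0,0],[1,0,0,0,0]]]'
```

```text
time_s: 21.25
eef_pos: [514.4, -173.5, 150.4]
ee_rot: [0.001, 0.81, 0.586, 0.0]
force: [-2.4, 0.8, 10.0]
grip_width: 0.255
grip_force: 91.2
```

```bash
python3 -m handwheel '[[[1,0,0,-0.01,0],[1,0,0,0,0],[1,0,0,0,0]]]'
```

```text
time_s: 21.55
eef_pos: [514.5, -173.6, 150.4]
ee_rot: [0.001, 0.81, 0.586, 0.0]
force: [-2.4, 1.4, 13.5]
grip_width: 0.262
grip_force: 91.6
```

The foot is on the bottom. I'll relieve the press, open slowly and withdraw upward.

```bash
python3 -m handwheel '[[[1,0,0,0.03,0],[1,0,0,0,0],[0.45,0,0,0,0],[0.4,0,0,0,0],[0.3,0,0,0,0],[0.2,0,0,0,0],[0,0,0,0,0],[-0.3,0,0,0,0],[-0.6,0,0,0,0],[-0.6,0,0,0,0]]]' 20
python3 -m handwheel '[[[-0.6,0,0,0.1,0],[-0.6,0,0,0.2,0],[-0.6,0,0,0.4,0],[-0.6,0,0,0.5,0],[-0.6,0,0,0.5,0],[-0.6,0,0,0.5,0],[-0.6,0,0,0,0],[-0.6,0,0,0,0],[-0.6,0,0,0,0]]]'
python3 - <<'E'
from h import *
C={n:optics.capture(n) for n in('side','top','wrist')}
a=cv2.resize(C['side']['img'][70:220,270:410],None,fx=2.7,fy=2.7);b=cv2.resize(C['wrist']['img'],None,fx=.6,fy=.6)
h=np.zeros((450,800,3),np.uint8);h[:a.shape[0],:a.shape[1]]=a;h[:240,400:784]=b;cv2.imwrite('pics/m7.png',h)
E
```

```text
time_s: 22.55
eef_pos: [514.1, -173.3, 150.3]
ee_rot: [0.0, 0.81, 0.586, -0.0]
force: [-0.9, -0.1, 0.4]
grip_width: 0.801
grip_force: 0.0
time_s: 23.45
eef_pos: [513.8, -173.1, 259.6]
ee_rot: [-0.001, 0.81, 0.586, -0.0]
force: [-0.2, -0.3, -1.1]
grip_width: 0.802
grip_force: 0.0
```

View pics/m7.png

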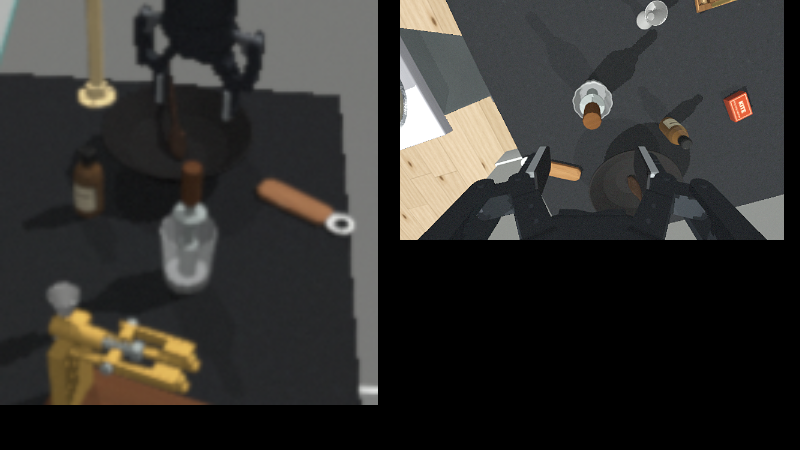

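The muddler stands upright in the upright tumbler (side crop (190,240)), the gripper is clear above it, the keeper is back at rest and the other things are where they were.

```bash
python3 -c "
from rig import ctrl
print(ctrl.finish_job())"
```

```text
the job is handed in; nothing more can be done
None
```

I handed the job in at about 23.5 s: the muddler came out of the hook without being forced and stands released in the upright tumbler, with the keeper back at rest and the other things in view where they were; the hand-in call did not report a verdict.

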